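Find the free socket bay of the bench power trough

ROBOT

A 6-joint arm with a two-finger parallel gripper is mounted at the origin on the work surface. World frame = base frame: x ahead of the robot, y to its left, z up, the work surface at z = 0. Lengths are in m, angles in rad, forces in N, time in s.
With the tool pointing down it reaches from about 0.25 to 0.8 m from the base axis. Payload 3.9 kg.
Tool frame: the origin (TCP) lies on the centre line of the jaws, within the pads' length; the fingertips stand 22 mm ahead of it and the grasp point (between the pads) lies 3 mm ahead of it; z points along the fingers, y is the line along which they close (so a half turn about z gives the same grasp; the last joint's range is limited). The gripper opens to 85 mm and grips with 20 to 120 N. Pads are 22 mm wide; open, the fingers measure 114 mm over their backs; the gripper's body (76 mm by 85 mm) begins 54 mm behind the grasp point. The pads swing forward as they close: fully open they stand 13 mm farther back than shut.
Start: joints at [1.255, 0.26, -0.138, 1.173, 0, 1.571], TCP at [0.163, 0.499, 0.253] pointing down, gripper open.
Joint ranges: [-2.78, 2.78], [-0.83, 1.72], [-1.28, 1.37], [-1.9, 2.12], [-1.57, 1.48], [-3.14, 3.14]. Speed limits (rad/s): [2.57, 2.57, 3.14, 3.14, 3.14, 3.14].

INTERFACE

Orientations are given as a unit quaternion [w, x, y, z].
In Python, from plant import env gives the robot as it stands.
- The arm moves only by the tool servo_tool, never from a script. Its argument "motion" is one flat list of numbers, 7 for each row, row after row: the shift along the tool's x, y, z in mm, then the turn, a rotation vector about the tool's x, y, z in degrees, then the closure, from -1 (fully open) to 1 (shut). A call has 1 to 12 rows; each row is the pose to reach, as a shift and turn from the pose commanded when the call began, along the tool's axes at that moment; what a row does not reach only later rows make up. A row lasts 1/8 s, in which the tool goes at most 62.5 mm and 10.7 degrees, less where a joint would pass 70% of its speed; a pose out of reach is approached as far as the arm can. A call with a gripper value outside its range is refused whole. The fingers move at their own pace and stop on an object; the grip force is fixed at half the most. Time passes only in rows, so rows that repeat a pose let the fingers close. It gives the time, the measured TCP pose, the force, the opening and the grip force at its end, in the units of the state.
- env.observe(): the state, without advancing time (a new reading comes with each control period).
- env.read_camera(name): name is "scene" or "top" or "wrist"; returns the picture (400x640x3 uint8, red, green, blue); there is no depth.
- env.get_calibration(name): a dict with "K" (3x3 intrinsics, pixels), "k1" (the pictures are not rectified: a ray, as slopes to the right and down, at radius r is drawn at 1 + k1 r^2 times it, then the intrinsics apply), "T" (4x4, takes a point from camera to world coordinates). Camera axes: x right, y down, z forward; pixel columns grow to the right and rows downward; lengths in m; the calibration is good to about 2 mm. A picture is of the moment at which its call begins: read the wrist's pose just before it. get_calibration takes no time and is no camera call; for the wrist camera it gives the pose at the moment of the call.
- env.close_job(): hands the job in; it is judged then, once.
The state is a dict: "clock": time; "joint_positions": joint angles; "dq": joint speeds; "joint_torque": joint torques, N m; "eef_pos": TCP position; "tcp_rot": TCP orientation; "force": force on the tool from outside, world axes, zero at the start; "wrist_torque": the same for the moment, N m; "grip_width": opening from 0.0 (shut) to 1.0 (fully open); "grasp_force": force on a finger pad.
Only numpy, scipy, OpenCV 4.12 (cv2) and the standard library are available. Lean on these libraries where they do the work, as an engineer would, in place of code of your own. Each camera call takes 0.05 s, during which the arm holds its last target. There are 200 camera calls.

TASK

Power adapters fill three of the four bays of the bench's power trough right up to their covers; one bay is still free. With a fingertip, press lightly on the far half of one cover after another to find the one that rocks, then push that cover open until it stands upright, and leave it standing open with the other three shut. Take nothing between the fingers, lift nothing, and leave the things on the bench where they are.

Things in the scene. Friction and masses are not known exactly. Their poses are not given: they have to be found in the camera images.
- trough: painted grey bench power trough, screwed down: 156 mm deep (x), 476 long (y), 75 high; origin at the centre of its underside, x away from the robot, y to the left along it. Four openings in its top, 114 (x) x 88 mm, at x = 0, y = +174, +74, -74, -174 mm, each shut by a plain aluminium cover 110 (x) x 84 x 4 mm, top at z = 74 mm; solid deck 60 mm wide in the middle
- cover_1 (a joint): angle of the leftmost (+y end) cover about its pivot, a line along y at x = +5, z = 72 mm of the trough: 0 shut and flush; grows as the far half goes down and the front edge rises, then swings over away from the robot; 1.57 upright, stop at 1.75. No spring; pivot friction 0.03 N m, so it stays where left
- press_1 (a point): point on top of the leftmost (+y end) cover to press: 32 mm beyond the pivot, middle of the 50 mm far half; moves with it. If an adapter is below, it gives only 1 to 3 mm against a rubber buffer; over the free bay (another each time, not to be seen) it gives way at 2 to 4 N, with 45 mm of room below
- front_1 (a point): middle of the leftmost (+y end) cover's front edge, at half its thickness, 60 mm before the pivot; moves with it; axes as the trough's when shut. This half rests on a ledge and cannot go down. Risen, it stands 60 mm x sin(angle) above the pivot and is best pushed with the fingertips 10 to 15 mm below it, following it round
- cover_2 (a joint): angle of the second from the left cover about its pivot, a line along y at x = +5, z = 72 mm of the trough: 0 shut and flush; grows as the far half goes down and the front edge rises, then swings over away from the robot; 1.57 upright, stop at 1.75. No spring; pivot friction 0.03 N m, so it stays where left
- press_2 (a point): point on top of the second from the left cover to press: 32 mm beyond the pivot, middle of the 50 mm far half; moves with it. If an adapter is below, it gives only 1 to 3 mm against a rubber buffer; over the free bay (another each time, not to be seen) it gives way at 2 to 4 N, with 45 mm of room below
- front_2 (a point): middle of the second from the left cover's front edge, at half its thickness, 60 mm before the pivot; moves with it; axes as the trough's when shut. This half rests on a ledge and cannot go down. Risen, it stands 60 mm x sin(angle) above the pivot and is best pushed with the fingertips 10 to 15 mm below it, following it round
- cover_3 (a joint): angle of the third from the left cover about its pivot, a line along y at x = +5, z = 72 mm of the trough: 0 shut and flush; grows as the far half goes down and the front edge rises, then swings over away from the robot; 1.57 upright, stop at 1.75. No spring; pivot friction 0.03 N m, so it stays where left
- press_3 (a point): point on top of the third from the left cover to press: 32 mm beyond the pivot, middle of the 50 mm far half; moves with it. If an adapter is below, it gives only 1 to 3 mm against a rubber buffer; over the free bay (another each time, not to be seen) it gives way at 2 to 4 N, with 45 mm of room below
- front_3 (a point): middle of the third from the left cover's front edge, at half its thickness, 60 mm before the pivot; moves with it; axes as the trough's when shut. This half rests on a ledge and cannot go down. Risen, it stands 60 mm x sin(angle) above the pivot and is best pushed with the fingertips 10 to 15 mm below it, following it round
- cover_4 (a joint): angle of the rightmost (-y end) cover about its pivot, a line along y at x = +5, z = 72 mm of the trough: 0 shut and flush; grows as the far half goes down and the front edge rises, then swings over away from the robot; 1.57 upright, stop at 1.75. No spring; pivot friction 0.03 N m, so it stays where left
- press_4 (a point): point on top of the rightmost (-y end) cover to press: 32 mm beyond the pivot, middle of the 50 mm far half; moves with it. If an adapter is below, it gives only 1 to 3 mm against a rubber buffer; over the free bay (another each time, not to be seen) it gives way at 2 to 4 N, with 45 mm of room below
- front_4 (a point): middle of the rightmost (-y end) cover's front edge, at half its thickness, 60 mm before the pivot; moves with it; axes as the trough's when shut. This half rests on a ledge and cannot go down. Risen, it stands 60 mm x sin(angle) above the pivot and is best pushed with the fingertips 10 to 15 mm below it, following it round
- paint_pot: small amber glass paint pot with a white cap, 30 mm in diameter, 34 mm tall, standing on the trough's middle deck; bystander; origin at the centre of its underside
- glue_bottle: clear glue bottle with a white cap, 44 mm in diameter, 105 mm tall, standing behind the trough; bystander; origin at the centre of its underside
- red_jar: black jar with a red cap, 38 mm in diameter, 58 mm tall, standing behind the trough; bystander; origin at the centre of its underside
- loupe: black eye loupe, 40 mm in diameter, 26 mm tall, standing in front of the trough; bystander; origin at the centre of its underside
- pliers: red-handled pliers, 144 mm long and 12 mm thick, lying in front of the trough; bystander; origin under the joint, x towards the jaws
- sanding_block: cork sanding block, 85 x 40 x 22 mm, lying to the right of the trough; bystander; origin at the centre of its underside
- screw_box: clear plastic box with a white lid, 79 x 64 x 26 mm, to the left of the trough; bystander; origin at the centre of its underside

How it is judged:
By the outcome, as a careful person would: the job done as asked, in the order asked, and still so for the second after the job is handed in, with the robot touching nothing.
It also fails if it takes over 67 s, if anything falls off the work surface, if the arm or the gripper's body presses on something with over 40 N, if the wrist force passes 120 N, or if a joint passes its speed limit or range.

## Working session

There is one attempt and no reset: what is moved stays moved. The work goes in short steps, Python scripts to look and compute and a tool call to move; the robot and the scene stay as the last step left them, time stands still between calls to the robot, and variables do not carry over. Pictures are saved under pics/ and viewed, at most 10 in all, crops included, and the job is handed in when it is done.

Besides the shell and the picture viewer there is one more tool, called after "Emit:" in YAML: its name, and indented under it one key for each argument. servo_tool: Moves the arm, as the interface text tells. Its arguments: {"type":"object","properties":{"motion":{"type":"array"}},"required":["motion"]}

```bash
mkdir -p pics; ls; python3 - <<'E'
from plant import env
import cv2
s=env.observe();print(s)
for n in("scene","top"):
    cv2.imwrite(f"pics/{n}0.png",env.read_camera(n)[:,:,::-1]);c=env.get_calibration(n);print(n,c)
E
```

```text
pics
{'clock': 0.0, 'joint_positions': array([ 1.25500493e+00,  2.60677246e-01, -1.39397112e-01,  1.17271815e+00,
        1.93241706e-05,  1.57078297e+00]), 'dq': array([-0.00205577, -0.00059379, -0.00058012,  0.00045704,  0.00135851,
        0.00086408]), 'joint_torque': array([-3.24513730e-04, -4.05685723e+01,  2.53920346e+01,  1.88955531e-02,
       -6.15733870e-05, -5.22262127e-06]), 'eef_pos': array([0.16283833, 0.49841412, 0.25245782]), 'tcp_rot': array([-1.66488374e-04,  1.57233768e-01,  9.87560907e-01, -9.84152558e-04]), 'force': array([0.78664827, 0.0789146 , 0.33375385]), 'wrist_torque': array([-0.00645208, -0.01907169,  0.03577244]), 'grasp_force': 0.0, 'grip_width': 0.9982794190030859}
scene {'K': array([[445.53093931,   0.        , 317.32300227],
       [  0.        , 445.53093931, 188.25594114],
       [  0.        ,   0.        ,   1.        ]]), 'k1': -0.006050841196242006, 'T': array([[-0.26884583,  0.64146222, -0.7185041 ,  1.29035146],
       [ 0.96316207,  0.17409888, -0.20495952,  0.23553803],
       [-0.00638303, -0.74713841, -0.66463784,  0.74368249],
       [ 0.        ,  0.        ,  0.        ,  1.        ]])}
top {'K': array([[472.72096232,   0.        , 317.92678351],
       [  0.        , 472.72096232, 197.35608865],
       [  0.        ,   0.        ,   1.        ]]), 'k1': 0.048805532788071565, 'T': array([[ 0.01866038, -0.99338708,  0.11328682,  0.44637203],
       [-0.99929062, -0.02223736, -0.03039333,  0.04603464],
       [ 0.03271154, -0.11263931, -0.99309735,  1.26451291],
       [ 0.        ,  0.        ,  0.        ,  1.        ]])}
```

View pics/top0.png

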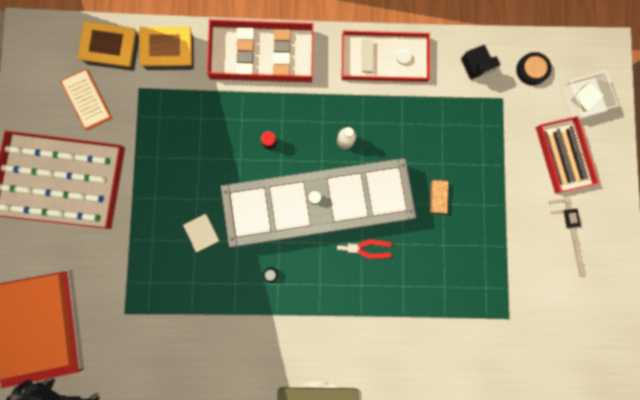

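View pics/scene0.png

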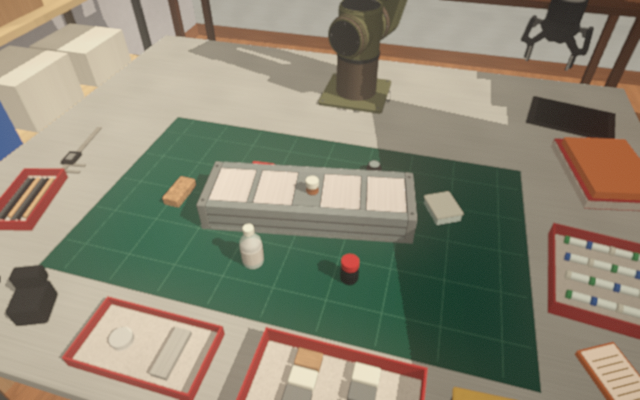

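The top view shows the trough with corners near (221,185), (405,159), (415,216) and (231,245). There are four white covers, and the pot stands on the middle deck at (315,197). The glue bottle (346,138) and red jar (268,139) are behind it. Next I fit the trough pose.

```bash
cat > h.py <<'E'
import numpy as np, cv2
from scipy.optimize import least_squares
from scipy.spatial.transform import Rotation as R
def ray(c,px):
    K=c["K"];d=np.array([(px[0]-K[0,2])/K[0,0],(px[1]-K[1,2])/K[1,1]]);u=d.copy()
    for _ in range(10):u=d/(1+c["k1"]*(u@u))
    return c["T"][:3,3],c["T"][:3,:3]@np.array([u[0],u[1],1])
def onz(c,px,z):
    o,d=ray(c,px);return o+d*(z-o[2])/d[2]
def proj(c,P):
    p=(np.atleast_2d(P)-c["T"][:3,3])@c["T"][:3,:3];u=p[:,:2]/p[:,2:];u=u*(1+c["k1"]*(u**2).sum(1,keepdims=True))
    return u*c["K"][0,0]+c["K"][:2,2]
def covers(img,box):
    x0,y0,x1,y1=box;g=cv2.resize(img[y0:y1,x0:x1],None,fx=4,fy=4,interpolation=cv2.INTER_CUBIC).min(2)
    t,m=cv2.threshold(g,0,255,cv2.THRESH_BINARY+cv2.THRESH_OTSU)
    t=(t+255)/2 if 0 else t
    return g,t
E
python3 - <<'E'
from h import *
from plant import env
for n in("top","scene"):
    im=cv2.imread(f"pics/{n}0.png");c=env.get_calibration(n)
    g=im.min(2)
    box=(215,150,425,250) if n=="top" else (195,155,425,245)
    x0,y0,x1,y1=box;G=cv2.resize(g[y0:y1,x0:x1],None,fx=4,fy=4,interpolation=cv2.INTER_LINEAR)
    for th in(175,190):
        cs,_=cv2.findContours((G>th).astype(np.uint8),cv2.RETR_EXTERNAL,cv2.CHAIN_APPROX_NONE)
        for k in cs:
            if cv2.contourArea(k)>4000:
                M=cv2.moments(k);p=((M["m10"]/M["m00"]+.5)/4-.5+x0,(M["m01"]/M["m00"]+.5)/4-.5+y0)
                print(n,th,cv2.contourArea(k)/16,np.round(p,1),np.round(onz(c,p,.074),4))
E
```

```text
top 175 1429.46875 [250.  211.8] [0.5418 0.1797 0.074 ]
top 175 1422.59375 [289.4 205.8] [0.5591 0.0813 0.074 ]
top 175 1384.34375 [347.1 197.1] [ 0.5846 -0.0645  0.074 ]
top 175 1374.28125 [385.5 191.2] [ 0.6019 -0.1625  0.074 ]
top 190 1374.59375 [249.9 211.8] [0.5418 0.1798 0.074 ]
top 190 1360.71875 [289.4 205.8] [0.5591 0.0813 0.074 ]
top 190 1324.5 [347.1 197. ] [ 0.5847 -0.0644  0.074 ]
top 190 1314.375 [385.5 191.1] [ 0.602  -0.1625  0.074 ]
scene 175 1168.3125 [385.7 194.2] [0.5457 0.1812 0.074 ]
scene 175 1153.78125 [340.8 191.4] [0.563  0.0828 0.074 ]
scene 175 1126.0625 [275.6 187.4] [ 0.5883 -0.0631  0.074 ]
scene 175 1116.75 [232.7 184.7] [ 0.6054 -0.1611  0.074 ]
scene 190 957.09375 [384.8 193.2] [0.5431 0.1789 0.074 ]
scene 190 1016.21875 [340.5 191.1] [0.5621 0.0819 0.074 ]
scene 190 1021.53125 [275.4 187.3] [ 0.588  -0.0636  0.074 ]
scene 190 1024.40625 [232.6 184.6] [ 0.6052 -0.1614  0.074 ]
```

Both views agree to about 3 mm: trough centre is roughly (0.574, 0.009) with a yaw of about 9.9°. I'll write a helper that converts fingertip goals in trough coordinates to tool-frame moves, and work out the bystander positions.

```bash
cat >> h.py <<'E'
C=np.array([.5737,.0092]);YAW=.1735
ex=np.array([np.cos(YAW),np.sin(YAW),0]);ey=np.array([-np.sin(YAW),np.cos(YAW),0])
RT=np.column_stack([-ex,ey,[0,0,-1]])   # tool: x to robot, y along trough, z down
def now(s):
    R0=R.from_quat(np.roll(s["tcp_rot"],-1)).as_matrix();return s["eef_pos"],R0
def tip(s):  # fingertip in trough frame, mm
    p,R0=now(s);t=p+R0[:,2]*.022;d=t-np.r_[C,0];return np.round(1e3*np.array([d@ex,d@ey,t[2]]),1)
def goal(s,x,y,z): # fingertip goal, trough frame mm (z world)
    p,R0=now(s);t=np.r_[C,0]+(x*ex+y*ey)/1e3;t[2]=z/1e3+.022
    return np.round(np.r_[1e3*R0.T@(t-p),R.from_matrix(R0.T@RT).as_rotvec(degrees=True)],1)
E
python3 - <<'E'
from h import *
from plant import env
s=env.observe();print(tip(s),goal(s,37,174,120))
c=env.get_calibration("top")
for n,p,z in(("pot",(315,197),.109),("glue",(347,132),.105),("jar",(268,139),.058),("loupe",(270,275),.026),("box",(201,232),.026)):
    w=onz(c,p,z)-np.r_[C,0];print(n,np.round(1e3*np.array([w@ex,w@ey])))
E
```

```text
[-320.2  552.8  230.6] [-4.933e+02 -1.663e+02  1.109e+02 -1.000e-01 -0.000e+00 -2.800e+01]
pot [7. 8.]
glue [157. -97.]
jar [180. 103.]
loupe [-167.  150.]
box [-30. 310.]
```

Emit:
servo_tool:
  motion: [-493,-166,40,0,0,-28,1,-493,-166,40,0,0,-28,1,-493,-166,40,0,0,-28,1,-493,-166,40,0,0,-28,1,-493,-166,40,0,0,-28,1,-493,-166,40,0,0,-28,1,-493,-166,40,0,0,-28,1,-493,-166,60,0,0,-28,1,-493,-166,111,0,0,-28,1,-493,-166,111,0,0,-28,1,-493,-166,111,0,0,-28,1,-493,-166,111,0,0,-28,1]

```text
clock: 1.6
eef_pos: [0.5802, 0.1894, 0.1441]
tcp_rot: [0.001, -0.087, 0.996, 0.0]
force: [-0.1, 0.9, 0.8]
grip_width: 0.001
grasp_force: 0.0
```

```bash
cat > st.py <<'E'
import sys;from h import *
from plant import env
s=env.observe();print(s["clock"],tip(s),"F",np.round(s["force"],2),"dq",np.abs(s["dq"]).max().round(3),"w",round(s["grip_width"],3))
a=list(map(float,sys.argv[1:]))
for i in range(0,len(a),3):print(goal(s,*a[i:i+3]))
E
python3 st.py 37 174 80
```

```text
1.6 [ 37.5 176.4 122.1] F [-0.08  0.86  0.75] dq 0.012 w 0.001
[ 0.6 -2.4 42.1  0.   0.1  0.1]
```

Emit:
servo_tool:
  motion: [0,-2,20,0,0,0,1,0,-2,38,0,0,0,1,0,-2,43,0,0,0,1,0,-2,44,0,0,0,1,0,-2,45,0,0,0,1,0,-2,45,0,0,0,1]

```text
clock: 2.35
eef_pos: [0.5809, 0.1864, 0.098]
tcp_rot: [0.001, -0.086, 0.996, 0.0]
force: [0.2, 0.2, 0.1]
grip_width: -0.0
grasp_force: 0.0
```

```bash
python3 st.py 37 174 74
```

```text
2.35 [ 37.7 173.3  76. ] F [0.25 0.16 0.1 ] dq 0.003 w -0.0
[ 0.6  0.7  2.   0.   0.1 -0. ]
```

Emit:
servo_tool:
  motion: [0,0,1,0,0,0,1,0,0,2,0,0,0,1,0,0,2,0,0,0,1]

```text
clock: 2.72
eef_pos: [0.5807, 0.1862, 0.0954]
tcp_rot: [0.0, -0.086, 0.996, 0.0]
force: [1.7, 1.1, 0.8]
grip_width: -0.002
grasp_force: 0.3
```

Emit:
servo_tool:
  motion: [0,0,1,0,0,0,1,0,0,1,0,0,0,1,0,0,1,0,0,0,1]

```text
clock: 3.1
eef_pos: [0.5806, 0.1862, 0.0943]
tcp_rot: [0.0, -0.086, 0.996, 0.0]
force: [0.9, -0.3, 0.8]
grip_width: 0.003
grasp_force: 0.4
```

Emit:
servo_tool:
  motion: [0,0,1,0,0,0,1,0,0,1,0,0,0,1,0,0,1,0,0,0,1]

```text
clock: 3.48
eef_pos: [0.5805, 0.1861, 0.0933]
tcp_rot: [-0.0, -0.086, 0.996, 0.0]
force: [1.5, 0.4, 1.2]
grip_width: 0.003
grasp_force: 0.5
```

Emit:
servo_tool:
  motion: [0,0,1,0,0,0,1,0,0,1,0,0,0,1,0,0,1,0,0,0,1]

```text
clock: 3.85
eef_pos: [0.5804, 0.1862, 0.0922]
tcp_rot: [-0.0, -0.086, 0.996, -0.0]
force: [0.3, 0.3, 0.8]
grip_width: -0.002
grasp_force: 0.4
```

Emit:
servo_tool:
  motion: [0,0,1,0,0,0,1,0,0,1,0,0,0,1,0,0,1,0,0,0,1]

```text
clock: 4.22
eef_pos: [0.5803, 0.1861, 0.0912]
tcp_rot: [-0.0, -0.086, 0.996, -0.0]
force: [0.4, 0.3, 1.2]
grip_width: -0.003
grasp_force: 0.3
```

Emit:
servo_tool:
  motion: [0,0,1,0,0,0,1,0,0,2,0,0,0,1,0,0,3,0,0,0,1,0,0,3,0,0,0,1]

```text
clock: 4.72
eef_pos: [0.5803, 0.1861, 0.0881]
tcp_rot: [-0.0, -0.086, 0.996, -0.0]
force: [0.4, 0.5, 0.5]
grip_width: -0.002
grasp_force: 0.1
```

```bash
python3 st.py; python3 - <<'E'
from h import *
from plant import env
a=env.read_camera("scene")[150:250,190:430,::-1];b=env.read_camera("wrist")[:,:,::-1]
v=np.vstack([cv2.resize(a,(640,267),interpolation=cv2.INTER_CUBIC),cv2.resize(b,(512,320)) if 0 else cv2.copyMakeBorder(cv2.resize(b,(512,320)),0,0,0,128,cv2.BORDER_CONSTANT)])
cv2.imwrite("pics/a1.png",v)
E
```

```text
4.725 [ 37.  173.1  66.1] F [0.4  0.48 0.46] dq 0.001 w -0.002
```

View pics/a1.png

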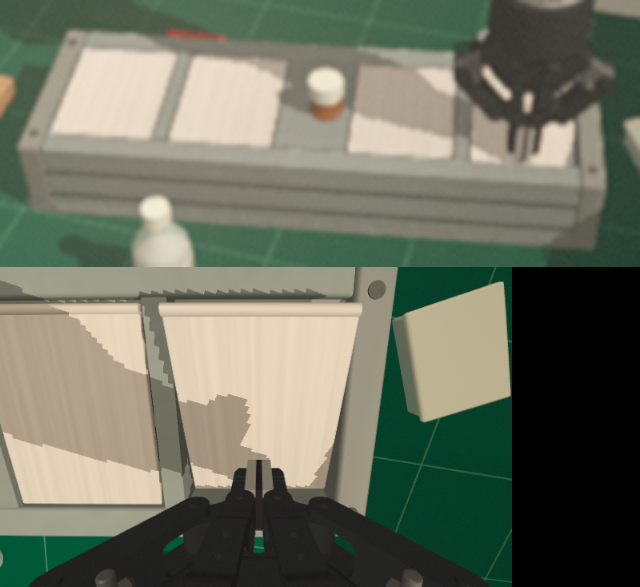

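The wrist view shows cover 1, at (160–360, 305–490), tapering: its front edge is raised and its far half has sunk under the fingertip, while cover 2 beside it stays rectangular. With about 1 N at 8 mm of give, cover 1 is over the free bay, so I keep pressing.

Emit:
servo_tool:
  motion: [0,0,3,0,0,0,1,0,0,6,0,0,0,1,0,0,9,0,0,0,1,0,0,12,0,0,0,1,0,0,14,0,0,0,1,0,0,16,0,0,0,1,0,0,16,0,0,0,1]

```text
clock: 5.7
eef_pos: [0.5803, 0.1861, 0.072]
tcp_rot: [-0.0, -0.086, 0.996, -0.0]
force: [0.3, -0.5, -0.4]
grip_width: -0.002
grasp_force: 0.1
```

Emit:
servo_tool:
  motion: [0,0,3,0,0,0,1,0,0,6,0,0,0,1,0,0,9,0,0,0,1,0,0,12,0,0,0,1,0,0,12,0,0,0,1]

```text
clock: 6.32
eef_pos: [0.5801, 0.1861, 0.0598]
tcp_rot: [-0.0, -0.086, 0.996, -0.0]
force: [0.7, 0.3, -1.5]
grip_width: 0.002
grasp_force: 0.0
```

```bash
python3 st.py; python3 - <<'E'
from h import *
from plant import env
a=env.read_camera("scene")[130:250,190:430,::-1];b=env.read_camera("wrist")[:,:,::-1]
v=np.vstack([cv2.resize(a,(640,320),interpolation=cv2.INTER_CUBIC),cv2.copyMakeBorder(cv2.resize(b,(448,280)),0,0,0,192,cv2.BORDER_CONSTANT)])
cv2.imwrite("pics/a2.png",v)
E
```

```text
6.325 [ 36.8 173.1  37.8] F [ 0.7   0.31 -1.48] dq 0.007 w 0.002
```

View pics/a2.png

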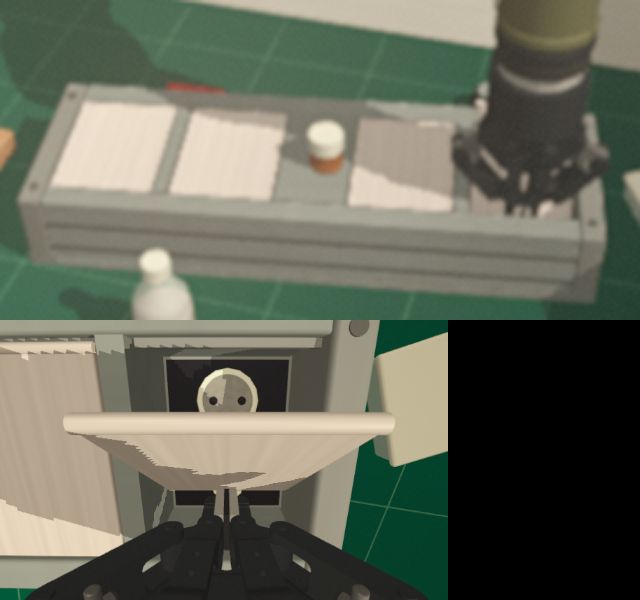

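The socket shows through the bay, so it is free, and the cover stands at about 60° with its front edge up. Now I lift out, go over the raised edge, and come down on the robot side.

Emit:
servo_tool:
  motion: [-4,0,0,0,0,0,1,-4,0,-40,0,0,0,1,-4,0,-85,0,0,0,1,-4,0,-127,0,0,0,1,-4,0,-127,0,0,0,1,45,0,-127,0,0,0,1,100,0,-127,0,0,0,1,100,0,-127,0,0,0,1,100,0,-100,0,0,0,1,100,0,-73,0,0,0,1,100,0,-73,0,0,0,1]

```text
clock: 7.8
eef_pos: [0.4807, 0.1684, 0.1311]
tcp_rot: [-0.002, -0.086, 0.996, -0.001]
force: [0.0, 0.1, 0.1]
grip_width: -0.003
grasp_force: 0.0
```

```bash
python3 st.py; python3 - <<'E'
from h import *
from plant import env
a=env.read_camera("scene")[100:250,240:440,::-1];b=env.read_camera("wrist")[:,:,::-1]
v=np.vstack([cv2.copyMakeBorder(cv2.resize(a,(400,300),interpolation=cv2.INTER_CUBIC),0,0,0,48,cv2.BORDER_CONSTANT),cv2.resize(b,(448,280))])
cv2.imwrite("pics/a3.png",v)
c=env.get_calibration("wrist")
for th in(50,60,70):
    t=np.radians(th);e=np.r_[C,.072]+((5-60*np.cos(t))*ex+174*ey)/1e3;e[2]+=.06*np.sin(t);q=proj(c,[e-.042*ey,e+.042*ey]);print(th,(q*.7+[0,300]).round(),proj(env.get_calibration("scene"),e).round(1)*2-[480,200])
E
```

```text
7.8 [-64.2 172.9 109.1] F [0.01 0.07 0.09] dq 0.05 w -0.003
50 [[168. 524.]
 [289. 524.]] [[294.4 137.6]]
60 [[167. 540.]
 [290. 540.]] [[295.2 138.2]]
70 [[166. 556.]
 [291. 556.]] [[295.6 140.6]]
```

View pics/a3.png

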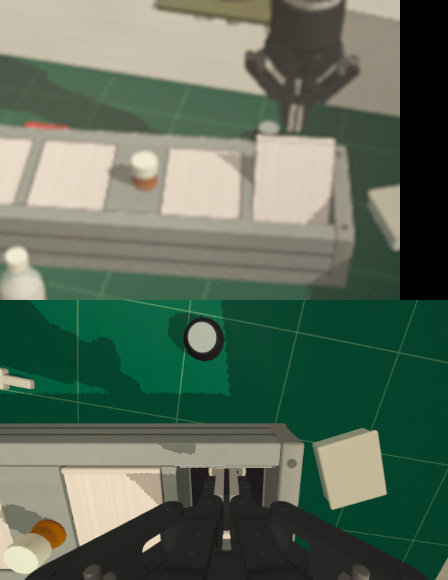

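The cover's top edge is at (295,138) in the scene crop, with the fingers behind it on the robot side. Now I push it away from the robot, rising with the edge.

Emit:
servo_tool:
  motion: [-14,0,0,0,0,0,1,-24,0,0,0,0,0,1,-29,0,-1,0,0,0,1,-33,0,-3,0,0,0,1,-37,0,-5,0,0,0,1,-41,0,-7,0,0,0,1,-45,0,-9,0,0,0,1,-48,0,-10,0,0,0,1,-50,0,-11,0,0,0,1,-50,0,-11,0,0,0,1,-50,0,-11,0,0,0,1]

```text
clock: 9.28
eef_pos: [0.5313, 0.1776, 0.1444]
tcp_rot: [0.0, -0.086, 0.996, 0.0]
force: [0.2, 0.4, -0.2]
grip_width: 0.005
grasp_force: 0.0
```

```bash
python3 st.py -8 173 120; python3 - <<'E'
from h import *
from plant import env
a=env.read_camera("scene")[110:240,330:430,::-1];b=env.read_camera("top")[150:270,200:360,::-1]
v=np.hstack([cv2.resize(a,(400,520),interpolation=cv2.INTER_CUBIC),cv2.copyMakeBorder(cv2.resize(b,(400,300),interpolation=cv2.INTER_CUBIC),0,220,0,0,cv2.BORDER_CONSTANT)])
cv2.imwrite("pics/a4.png",v)
for th in(70,80,90,100):
    t=np.radians(th);r=np.array([-np.cos(t)*ex[0],-np.cos(t)*ex[1],np.sin(t)]);P=np.r_[C,.072]+(5*ex+174*ey)/1e3
    q=[P+.06*r-.042*ey,P+.06*r+.042*ey]
    print(th,((proj(env.get_calibration("scene"),q)-[330,110])*4).round().tolist(),((proj(env.get_calibration("top"),q)-[200,150])*2.5+[400,0]).round().tolist())
E
```

```text
9.275 [-12.7 173.2 122.4] F [ 0.16  0.38 -0.16] dq 0.003 w 0.005
[-4.7 -0.2  2.4  0.   0.  -0. ]
70 [[154.0, 237.0], [309.0, 246.0]] [[564.0, 157.0], [476.0, 171.0]]
80 [[154.0, 245.0], [311.0, 254.0]] [[562.0, 147.0], [474.0, 160.0]]
90 [[154.0, 256.0], [312.0, 265.0]] [[560.0, 136.0], [473.0, 149.0]]
100 [[153.0, 269.0], [313.0, 279.0]] [[559.0, 125.0], [471.0, 138.0]]
```

View pics/a4.png

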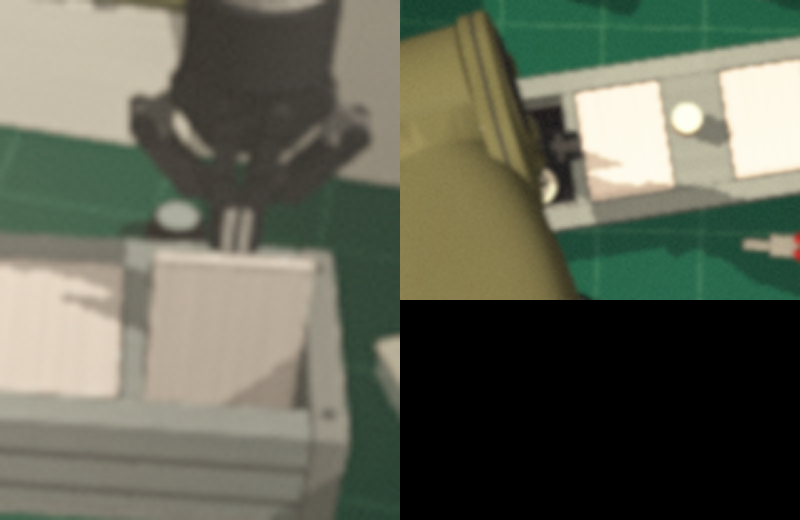

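The cover's edge strip is at about rows 250–268 in the scene crop, near the 90° prediction. The finger geometry puts it at about 85°. I push the last 5 mm, then back off and check.

Emit:
servo_tool:
  motion: [-2,0,1,0,0,0,1,-4,0,2,0,0,0,1,-5,0,2,0,0,0,1,-5,0,2,0,0,0,1,-5,0,2,0,0,0,1]

```text
clock: 10.0
eef_pos: [0.5362, 0.1784, 0.1423]
tcp_rot: [0.0, -0.086, 0.996, -0.0]
force: [-0.1, -0.5, 0.1]
grip_width: -0.004
grasp_force: 0.1
```

Emit:
servo_tool:
  motion: [10,0,0,0,0,0,1,40,0,0,0,0,0,1,90,0,-20,0,0,0,1,140,0,-60,0,0,0,1,190,0,-100,0,0,0,1,230,0,-120,0,0,0,1,230,0,-120,0,0,0,1,230,0,-120,0,0,0,1,230,0,-120,0,0,0,1]

```text
clock: 11.12
eef_pos: [0.31, 0.1389, 0.2616]
tcp_rot: [-0.0, -0.086, 0.996, -0.0]
force: [0.0, -0.8, 0.2]
grip_width: -0.001
grasp_force: 0.0
```

```bash
python3 st.py; python3 - <<'E'
from h import *
from plant import env
a=env.read_camera("scene")[110:240,330:430,::-1];b=env.read_camera("top")[150:270,210:430,::-1]
v=np.hstack([cv2.resize(a,(250,325),interpolation=cv2.INTER_CUBIC),cv2.copyMakeBorder(cv2.resize(b,(550,300),interpolation=cv2.INTER_CUBIC),0,25,0,0,cv2.BORDER_CONSTANT)])
cv2.imwrite("pics/a5.png",v)
for th in(80,90,100):
    t=np.radians(th);r=np.array([-np.cos(t)*ex[0],-np.cos(t)*ex[1],np.sin(t)]);n=np.array([np.sin(t)*ex[0],np.sin(t)*ex[1],np.cos(t)])*.002;P=np.r_[C,.072]+(5*ex+174*ey)/1e3
    q=[P+.06*r+k*.042*ey+j*n for k in(-1,1) for j in (-1,1)]
    print(th,((proj(env.get_calibration("scene"),q)-[330,110])*2.5).round().tolist(),((proj(env.get_calibration("top"),q)-[210,150])*2.5+[250,0]).round().tolist())
E
```

```text
11.125 [-237.3  173.3  239.6] F [ 0.04 -0.78  0.25] dq 0.011 w -0.001
80 [[96.0, 152.0], [96.0, 154.0], [194.0, 157.0], [195.0, 160.0]] [[387.0, 149.0], [387.0, 145.0], [300.0, 162.0], [299.0, 158.0]]
90 [[96.0, 158.0], [96.0, 161.0], [195.0, 164.0], [195.0, 167.0]] [[386.0, 138.0], [385.0, 134.0], [298.0, 151.0], [298.0, 147.0]]
100 [[96.0, 167.0], [96.0, 170.0], [196.0, 172.0], [196.0, 176.0]] [[384.0, 127.0], [384.0, 123.0], [297.0, 140.0], [296.0, 136.0]]
```

View pics/a5.png

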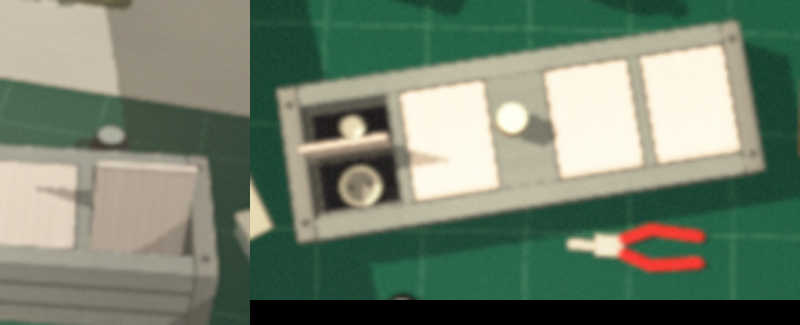

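In the top crop the cover's edge runs from (300,149) to (387,138), matching the 90° prediction of (298,149) to (386,136). The other three covers are flush and the things on the bench stand where they were. The arm is clear, so I hand in.

```bash
python3 -c "
from plant import env
print(env.close_job())"
```

```text
the job is handed in; nothing more can be done
None
```

Cover 1 (leftmost) was the one that rocked, on the first press, so I pressed no other; it now stands upright to within a few degrees by the camera, the other three are shut, nothing else was moved, and the job is handed in (about 11 s used).

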